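# Load a test cassette under the spring clip of a reading stand

### The job

Load the test cassette into the reading stand without picking it up: press the clip's long thumb bar down with one fingertip and keep it down while the other fingertip pushes the flat cassette along its channel, beneath the raised jaw, until it is fully home against the end stop. Then let the bar go so that the clip closes on the cassette, and draw the hand clear. Do not lift or tip the cassette, and leave the spare cassette, tubes, jars and pen alone.

Things in the scene. Friction and masses are not known exactly. Their poses are not given: they have to be found in the camera images.
- stage: Reading stand, fixed to the table. Origin: table level, on the channel's centre line; +x along the channel to the end stop, +y to the clip's thumb plate. In mm: black base x -112..62, y -34..80, 8 high. Channel: grey floor at z 20 from x -110 to 45, 42 wide, aluminium rails 3 high (x -60..45 only). Clip hinge line along x at y 28, z 34; nothing between bar and channel is higher than z 38.
- stop (a point): Foot of the end stop's face on the channel's centre line, at floor level: x 45, y 0, z 20 mm in the stand's frame. The stop is an aluminium block across the channel, 10 mm high above the floor; the cassette's leading end must meet it. Axes as the stand's.
- cassette_mid (a point): Centre (4 mm above its underside) of the flat white test cassette lying in the channel: 60 long (x, along the channel), 40 wide, 8 thick, about 30 g, slides freely. Fully home, its centre is 30 mm short of the stop's face (x 15, z 24 mm in the stand's frame); it starts 28 to 55 mm short of that, clear of the clip's jaw.
- clip (a joint): Steel spring clip about its hinge (rad): 0 = jaw shut, grows as the thumb plate is pressed down, end stop 0.40. Jaw: arm over the channel at stand x 25..40 mm with a blunt foot (y -16..-10), 1 mm off the floor when shut, so it blocks the way. It clears the cassette above 0.20; let go over the cassette it rests on it at about 0.18. Press bar: 3 N to start, about 6 N at 0.32.
- press_bar (a point): Top of the clip's press bar at mid-length: a 10 mm steel rod on the thumb plate, along stand x -106..43 at y 58 mm (plate y 30..70); a fingertip may press anywhere and slide along it. Its top is 33 mm above the table when up, 26.5 at joint 0.22, 24 at 0.32, 22 at the end: pressed well down it is level with the cassette's side, so two fingertips of equal height can press the bar and push the rear end.
- spare_mid (a point): Bystander, leave alone: a second cassette, same size as the one in the channel, lying on the table beside the stand (mm); point at its centre. It is on the -y side of the stand; 60 x 40 x 8.
- tube_a_mid (a point): Bystander, leave alone: capped conical sample tube lying on the table near the stand, 115 long, 22 across the cap (mm); point at its centre.
- tube_b_mid (a point): Bystander, leave alone: another such lying tube, on the other side of the stand (mm); point at its centre.
- tube_c_mid (a point): Bystander, leave alone: another such lying tube, well away from the stand (mm); point at its centre.
- jar_a_mid (a point): Bystander, leave alone: small round sample jar with screw lid, 44 across, 51 high, standing just beyond the stand's end stop (mm); point at its centre.
- jar_b_mid (a point): Bystander, leave alone: the same kind of jar, well away from the stand (mm); point at its centre.
- pen_mid (a point): Bystander, leave alone: marker pen lying on the table, 135 long, 11 thick (mm); point at its centre.

How it is judged:
By the outcome, as a careful person would: the job done as asked, in the order asked, and still so for the second after the job is handed in, with the robot touching nothing.
It also fails if it takes over 35 s, if anything falls off the work surface, if the arm or the gripper's body presses on something with over 40 N, if the wrist force passes 120 N, or if a joint passes its speed limit or range.

### The arm

A 7-joint arm with a two-finger parallel gripper is mounted at the origin on the work surface. World frame = base frame: x ahead of the robot, y to its left, z up, the work surface at z = 0. Lengths are in m, angles in rad, forces in N, time in s.
With the tool pointing down it reaches from about 0.425 to 0.925 m from the base axis. Payload 6.8 kg.
Tool frame: the origin (TCP) lies midway between the tips of the shut fingers; the grasp point (between the pads) lies r.grasp_offset behind it (r.grasp_offset is the distance from the TCP to the grasp point, in m); z points along the fingers, y is the direction in which the jaws open and shut (so a half turn about z gives the same grasp; the last joint's range is limited). The gripper opens to 85 mm and grips with 20 to 120 N. Pads are 22 mm wide; open, the fingers measure 114 mm over their backs; the gripper's body (76 mm by 85 mm) begins 54 mm behind the grasp point. The pads swing forward as they close: fully open they stand 13 mm farther back than shut.
Start: joints at [-1.295, 0.477, 0.022, 1.555, -0.011, 1.109, -0.083], TCP at [0.253, 0.626, 0.231] pointing down, gripper open.
Joint ranges: [-2.96, 2.96], [-0.34, 2.1], [-1.41, 1.46], [0.24, 2.44], [-1.37, 4.51], [0.17, 1.92], [-2.96, 2.96]. Speed limits (rad/s): [2.39, 2.39, 3.14, 3.14, 3.14, 3.14, 3.14].

### API

Orientations are given as a rotation vector (axis times angle).
In Python, from bench import r gives the robot as it stands. The module is installed in compiled form; this text tells all that it offers.
- The arm moves only by the tool send_rows, never from a script. Its argument "moves" is one flat list of numbers, 4 for each row, row after row: the shift along the tool's x, y, z in mm, then the turn about the tool's z in degrees. A call has 1 to 8 rows; each row is the pose to reach, as a shift and turn from the pose commanded when the call began, along the tool's axes at that moment; what a row does not reach only later rows make up. A row lasts 1/8 s, in which the tool goes at most 62.5 mm and 10.7 degrees, less where a joint would pass 70% of its speed; a pose out of reach is approached as far as the arm can. A call with a gripper value outside its range is refused whole. "hand" is the closure, from 0 (fully open) to 1 (shut), set as the call begins (left out, the last holds). The fingers move at their own pace and stop on an object; "newtons" is the grip in N (left out, the last holds). Time passes only in rows, so rows that repeat a pose let the fingers close. It gives the time, the measured TCP pose, the force and the opening at its end, in the units of the state.
- r.get_obs(): the state, without advancing time (a new reading comes with each control period).
- r.grab_frame(name): name is "scene" or "side" or "wrist"; returns a dict with "img" (384x512x3 uint8, red, green, blue), "mtx" (3x3 intrinsics, pixels), "D" ([k1, k2, p1, p2, k3] as OpenCV has them; the pictures are not rectified), "world_to_cam" (4x4, takes a point from world to camera coordinates). Camera axes: x right, y up, looking along -z (the intrinsics and any distortion apply to the point x, -y, -z); pixel columns grow to the right and rows downward; lengths in m; the calibration is good to about 2 mm. A picture is of the moment at which its call begins. There is no depth.
- r.hand_in(): hands the job in, once; it reports no verdict.
The state is a dict: "clock": time; "joints": joint angles; "qvel": joint speeds; "tau": joint torques, N m; "tcp_pos": TCP position; "orientation": TCP orientation; "contact_force": force on the tool from outside, world axes, zero at the start; "moment": the same for the moment, N m; "grip_width": finger opening in m.
Only numpy, scipy, OpenCV 4.12 (cv2) and the standard library are available. Lean on these libraries where they do the work, as an engineer would, in place of code of your own. Each camera call takes 0.05 s, during which the arm holds its last target.

## Working session

There is one attempt and no reset: what is moved stays moved. The work goes in short steps, Python scripts to look and compute and a tool call to move; the robot and the scene stay as the last step left them, time stands still between calls to the robot, and variables do not carry over. Pictures are saved under pics/ and viewed, and the job is handed in when it is done.

Besides the shell and the picture viewer there is one more tool, called after ">>>" by a JSON object that holds its "op" and its "data", one argument or row to a line. send_rows: Moves the arm, as the interface text tells. Its arguments: {"type":"object","properties":{"moves":{"type":"array"},"hand":{"type":"number"},"newtons":{"type":"number"}},"required":["moves"]}

```bash
mkdir -p pics; ls; cat > h.py <<'E'
import numpy as np, cv2, pickle
from bench import r
def grab(n,tag):
    f=r.grab_frame(n); cv2.imwrite(f'pics/{tag}.png',f['img'][:,:,::-1]); pickle.dump(f,open(f'pics/{tag}.pkl','wb')); return f
def ray(f,px):
    p=cv2.undistortPoints(np.array(px,float).reshape(-1,1,2),f['mtx'],np.array(f['D'],float)).reshape(-1,2)
    d=np.c_[p[:,0],-p[:,1],-np.ones(len(p))]
    T=f['world_to_cam'];R=T[:3,:3];c=-R.T@T[:3,3]
    return c,d@R
def onz(f,px,z):
    c,d=ray(f,px); return c+d*((z-c[2])/d[:,2])[:,None]
def proj(f,P):
    P=np.atleast_2d(P);T=f['world_to_cam'];q=P@T[:3,:3].T+T[:3,3]
    q=q*[1,-1,-1]
    return cv2.projectPoints(q,np.zeros(3),np.zeros(3),f['mtx'],np.array(f['D'],float))[0].reshape(-1,2)
E
python3 - <<'E'
from h import *
print(r.get_obs(), r.grasp_offset)
for n in("scene","side","wrist"):
    f=grab(n,n+'0'); print(n,f['mtx'],f['world_to_cam'])
E
```

```text
pics
{'clock': 0.0, 'joints': array([-1.29510041,  0.47778313,  0.0223294 ,  1.55645454, -0.0115002 ,
        1.10927612, -0.08307536]), 'qvel': array([-0.00041517,  0.00177968, -0.00096743,  0.00070239, -0.00015855,
       -0.00109662, -0.00072592]), 'tau': array([ 2.06046457e-04, -5.96440351e+01,  1.60880573e+00, -2.81198806e+01,
        1.25790705e-02,  9.22766514e-03, -3.74962440e-06]), 'tcp_pos': array([0.25253685, 0.62534722, 0.23033558]), 'orientation': array([-5.99045315e-01, -3.08372927e+00,  2.79600290e-03]), 'contact_force': array([0.2784593 , 0.01708584, 0.15386115]), 'moment': array([ 0.02883772, -0.00826812,  0.03894232]), 'grip_width': 0.08553426643633878} 0.0187
scene [[429.58316051   0.         257.16006844]
 [  0.         429.58316051 189.13892249]
 [  0.           0.           1.        ]] [[-0.84490885  0.53488619 -0.00507988  0.48416668]
 [-0.45105331 -0.70731681  0.54429205  0.20019525]
 [ 0.28754122  0.46216847  0.83888042 -1.37346192]
 [ 0.          0.          0.          1.        ]]
side [[376.2595247    0.         260.11369709]
 [  0.         376.2595247  189.39565388]
 [  0.           0.           1.        ]] [[ 7.12918875e-01 -7.01246018e-01 -8.36132049e-04 -4.11008518e-01]
 [ 4.20176410e-01  4.26215399e-01  8.01119353e-01 -2.71240619e-01]
 [-5.61425384e-01 -5.71484431e-01  5.98504037e-01 -6.84175848e-01]
 [ 0.00000000e+00  0.00000000e+00  0.00000000e+00  1.00000000e+00]]
wrist [[266.3159913    0.         256.68159261]
 [  0.         266.3159913  194.27959908]
 [  0.           0.           1.        ]] [[ 0.37292881  0.92785627 -0.00261428 -0.67388092]
 [-0.88031426  0.35292732 -0.31700016  0.04293697]
 [-0.29320794  0.12051988  0.94842188 -0.38062948]
 [ 0.          0.          0.          1.        ]]
```

View pics/scene0.png

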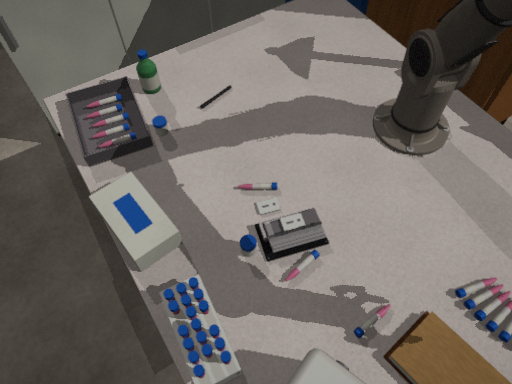

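View pics/side0.png

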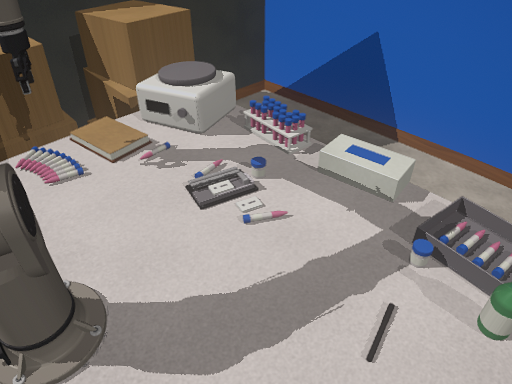

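View pics/wrist0.png

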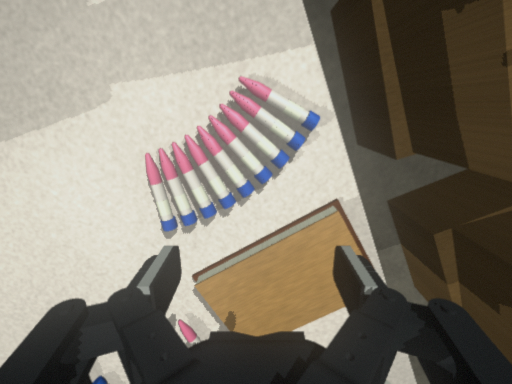

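Scene: stand near (291,234), jar at (248,243), spare (268,206), tubes at (258,187) and (301,265). Zooming in.

```bash
python3 - <<'E'
import cv2
a=cv2.imread('pics/scene0.png')[170:290,225:345];cv2.imwrite('pics/sc0z.png',cv2.resize(a,None,fx=5,fy=5,interpolation=cv2.INTER_CUBIC))
a=cv2.imread('pics/side0.png')[145:225,170:300];cv2.imwrite('pics/si0z.png',cv2.resize(a,None,fx=6,fy=6,interpolation=cv2.INTER_CUBIC))
E
```

```text
(no output)
```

View pics/sc0z.png

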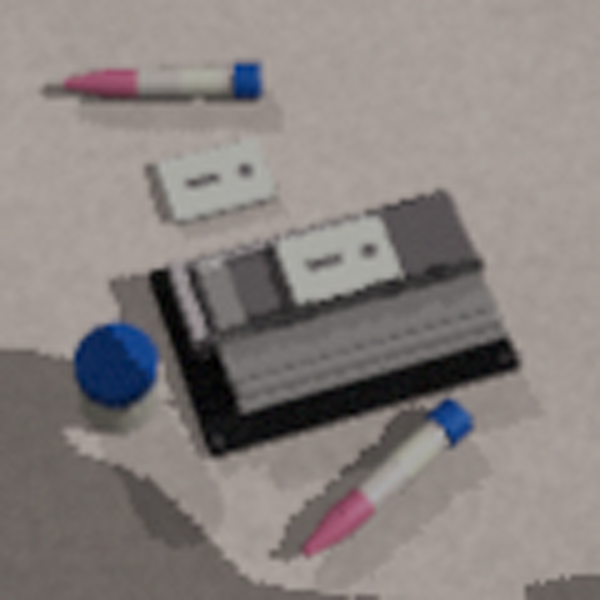

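View pics/si0z.png

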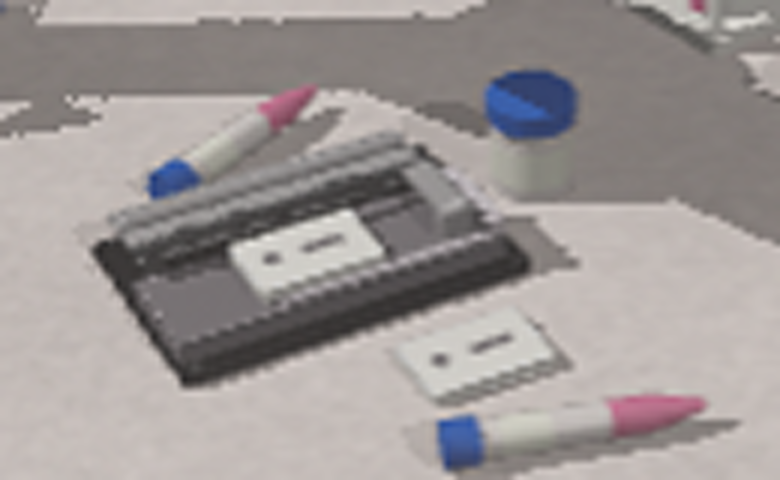

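```bash
cat > fit.py <<'E'
from h import *
from scipy.optimize import least_squares
def fit(obs,x0=(0.5,0.3,0)):
    # obs: list of (frame, standpt mm, px)
    def W(p,P):
        c,s=np.cos(p[2]),np.sin(p[2]);P=np.array(P,float)/1000
        return np.array([p[0]+c*P[0]-s*P[1],p[1]+s*P[0]+c*P[1],P[2]])
    def res(p): return np.concatenate([proj(f,W(p,P))[0]-px for f,P,px in obs])
    best=None
    for th in np.arange(-3,3.2,0.5):
        s=least_squares(res,[x0[0],x0[1],th])
        if best is None or s.cost<best.cost: best=s
    return best,W
E
cat > m1.py <<'E'
from fit import *
sc=pickle.load(open('pics/scene0.pkl','rb'));si=pickle.load(open('pics/side0.pkl','rb'))
A=lambda u,v:np.array([225+(u-2)/5,170+(v-2)/5]); B=lambda u,v:np.array([170+(u-2.5)/6,145+(v-2.5)/6])
print(onz(sc,[A(300,300)],0.02),onz(si,[B(300,260)],0.02))
o=[(sc,(62,80,8),A(212,448)),(sc,(-112,80,8),A(518,362)),(sc,(62,-34,8),A(155,272)),(sc,(-110,-21,20),A(445,190)),(sc,(-110,21,20),A(485,265)),]
o2=[(si,(-112,-34,8),B(182,370)),(si,(62,-34,8),B(528,250)),(si,(-110,-21,20),B(185,345)),(si,(-112,80,8),B(97,250))]
if __name__=="__main__":
  for oo in(o,o2,o+o2):
    b,W=fit(oo); print(b.x,np.degrees(b.x[2]),np.round(b.fun.reshape(-1,2),1).tolist())
  for n,px,f in(('c',[A(280,242),A(385,215),A(402,275),A(300,305)],sc),):
    q=onz(f,px,0.028);c,s=np.cos(b.x[2]),np.sin(b.x[2]);d=(q[:,:2]-b.x[:2])*1000;print(np.c_[d@[c,s],d@[-s,c]].round(1))
E
python3 m1.py
```

```text
[[0.54987304 0.10109485 0.02      ]] [[0.51819128 0.09735852 0.02      ]]
[0.55399941 0.08398507 6.01980336] 344.9093259050606 [[-0.0, 0.9], [1.0, -0.0], [-1.5, -0.9], [1.4, 1.0], [-0.9, -1.2]]
[ 0.55635869  0.08604917 -0.22626864] -12.964237958575774 [[1.3, 1.3], [1.1, 0.4], [-1.0, -1.1], [-1.4, -0.9]]
[ 0.55502329  0.08426016 -0.25164341] -14.418105100072953 [[0.1, 1.3], [0.9, -0.3], [-1.8, -0.3], [0.9, 0.9], [-1.2, -1.4], [0.6, 1.3], [1.2, 1.2], [-1.6, -1.1], [-1.1, -1.1]]
[[ -9.1 -17.7]
 [-69.1 -15.8]
 [-64.4  21.6]
 [ -6.4  21.6]]
```

```bash
cat > go.py <<'E'
from h import *
from scipy.spatial.transform import Rotation as Ro
import sys
def delta(stand,yaw,sx,sy,z):
    o=r.get_obs();R=Ro.from_rotvec(o['orientation']).as_matrix();c,s=np.cos(yaw),np.sin(yaw)
    t=np.array([stand[0]+c*sx/1000-s*sy/1000,stand[1]+s*sx/1000+c*sy/1000,z/1000])
    d=R.T@(t-o['tcp_pos'])*1000
    ty=np.degrees(np.arctan2(R[1,1],R[0,1]));want=np.degrees(yaw)+90
    a=(want-ty+180)%360-180
    e=(o['tcp_pos'][:2]-np.array(stand))*1000
    print('shift',d.round(2),'turn(tool z)',round(-a,2),'cur stand xy',(c*e[0]+s*e[1]).round(1),(-s*e[0]+c*e[1]).round(1),'z',(o['tcp_pos'][2]*1000).round(2),'tool x,z axes',R[:,0].round(4),R[:,2].round(4),'t',o['clock'].round(2),'w',o['grip_width'].round(4))
    return d
E
python3 - <<'E'
from go import *
f=pickle.load(open('pics/wrist0.pkl','rb'));T=f['world_to_cam'];o=r.get_obs();R=Ro.from_rotvec(o['orientation']).as_matrix()
print('cam in tool',R.T@(-T[:3,:3].T@T[:3,3]-o['tcp_pos']),'look',R.T@(-T[2,:3]))
delta((0.555,0.0843),-0.2516,-70,29,200)
E
```

```text
cam in tool [ 8.10218465e-02 -2.25992217e-05 -1.42311359e-01] look [-3.16889916e-01 -6.48839976e-04  9.48462103e-01]Traceback (most recent call last):
  File "<stdin>", line 4, in <module>
  File "go.py", line 11, in delta
    print('shift',d.round(2),'turn(tool z)',round(-a,2),'cur stand xy',(c*e[0]+s*e[1]).round(1),(-s*e[0]+c*e[1]).round(1),'z',(o['tcp_pos'][2]*1000).round(2),'tool x,z axes',R[:,0].round(4),R[:,2].round(4),'t',o['clock'].round(2),'w',o['grip_width'].round(4))
                                                                                                                                                                                                                  ^^^^^^^^^^^^^^^^
AttributeError: 'float' object has no attribute 'round'
```

```bash
sed -i "s/o\['clock'\].round(2)/round(float(o['clock']),2)/;s/o\['grip_width'\].round(4)/round(float(o['grip_width']),4)/" go.py
python3 - <<'E'
from go import *
delta((0.555,0.0843),-0.2516,-70,29,200)
E
```

```text
shift [-409.82 -369.03   31.11] turn(tool z) -7.57 cur stand xy -427.6 448.9 z 230.55 tool x,z axes [-9.273e-01  3.744e-01 -1.000e-04] [-4.0e-04 -1.3e-03 -1.0e+00] t 0.15 w 0.0853
```

>>> {"op": "send_rows", "data": {
  "moves": [-35,-32,3,-1,-75,-68,6,-2,-115,-104,9,-3,-155,-140,12,-4,-195,-176,15,-5,-235,-212,18,-6,-275,-248,21,-7,-315,-284,24,-7.6],
  "hand": 0.47
}}

```text
clock: 1.15
tcp_pos: [0.439, 0.2429, 0.2072]
orientation: [0.393, 3.117, 0.0]
contact_force: [1.0, 0.4, 0.2]
grip_width: 0.0454
```

```bash
python3 - <<'E'
from go import *
delta((0.555,0.0843),-0.2516,-70,29,200)
E
```

```text
shift [-81.77 -95.81   7.2 ] turn(tool z) 0.05 cur stand xy -151.9 124.7 z 207.21 tool x,z axes [-9.688e-01  2.480e-01 -1.000e-04] [ 1.e-04  1.e-04 -1.e+00] t 1.15 w 0.0454
```

>>> {"op": "send_rows", "data": {
  "moves": [-27,-32,2,0,-54,-64,4,0,-82,-96,7,0,-82,-96,7,0]
}}

```text
clock: 1.65
tcp_pos: [0.495, 0.1275, 0.2001]
orientation: [0.403, 3.115, -0.002]
contact_force: [0.4, 0.5, 0.3]
grip_width: 0.0453
```

```bash
python3 - <<'E'
from go import *
f=grab('wrist','w1');cv2.imwrite('pics/w1z.png',cv2.resize(f['img'][:,:,::-1],(800,600),interpolation=cv2.INTER_CUBIC))
delta((0.555,0.0843),-0.2516,-70,29,200)
E
```

```text
shift [-0.17  0.04  0.08] turn(tool z) -0.17 cur stand xy -70.2 29.0 z 200.08 tool x,z axes [-9.678e-01  2.518e-01  3.000e-04] [-5.e-04 -4.e-04 -1.e+00] t 1.7 w 0.0451
```

View pics/w1z.png

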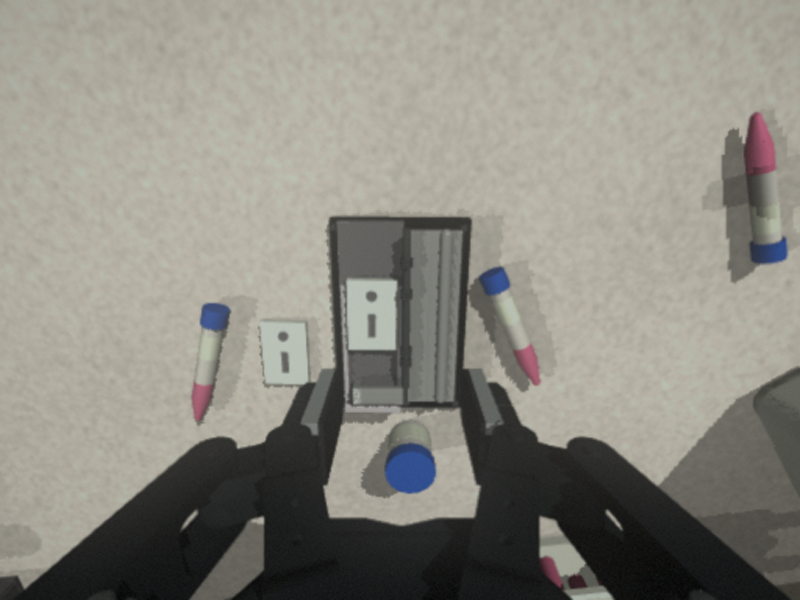

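```bash
python3 - <<'E'
import cv2
a=cv2.imread('pics/w1.png')[130:270,190:320];cv2.imwrite('pics/w1c.png',cv2.resize(a,None,fx=4.2,fy=4.2,interpolation=cv2.INTER_CUBIC))
E
```

```text
(no output)
```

View pics/w1c.png

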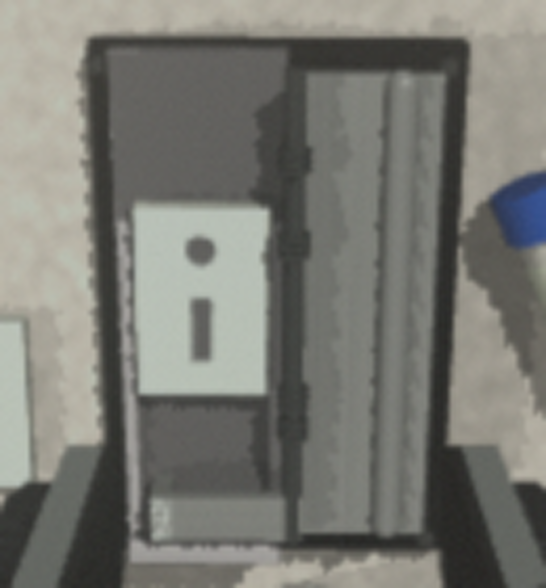

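```bash
cat > m2.py <<'E'
from m1 import *
w=pickle.load(open('pics/w1.pkl','rb'))
C=lambda u,v:np.array([190+(u-1.6)/4.2,130+(v-1.6)/4.2])
o3=[(w,(-112,-34,8),C(88,40)),(w,(-112,80,8),C(468,40)),(w,(62,80,8),C(432,548)),(w,(-106,58,30),C(402,70)),(w,(43,58,30),C(388,536))]
for oo in(o3,o3+o+o2):
    b,W=fit(oo); print(b.x,np.degrees(b.x[2]),np.round(b.fun.reshape(-1,2),1).tolist())
    q=onz(w,[C(133,203),C(270,207),C(266,395),C(140,395)],0.028);c,s=np.cos(b.x[2]),np.sin(b.x[2]);d=(q[:,:2]-b.x[:2])*1000;print(np.c_[d@[c,s],d@[-s,c]].round(1))
E
python3 m2.py
```

```text
[[0.54987304 0.10109485 0.02      ]] [[0.51819128 0.09735852 0.02      ]]
[ 0.55615594  0.08485943 -0.26332449] -15.08738219948923 [[-1.1, -0.9], [0.6, -0.2], [1.8, 1.1], [0.1, 0.0], [-1.2, 0.6]]
[[-66.7 -18.4]
 [-65.8  21.4]
 [ -6.   20.4]
 [ -5.6 -18.4]]
[0.55593002 0.08474928 6.02192042] 345.0306246745805 [[-1.4, -1.0], [0.3, -0.5], [1.8, 0.9], [-0.2, -0.3], [-1.3, 0.4], [-0.4, 1.5], [0.6, 0.5], [-1.9, -0.3], [1.0, 1.5], [-1.3, -0.7], [0.5, 0.9], [1.3, 1.1], [-1.7, -1.5], [-0.8, -1.6]]
[[-66.6 -18.1]
 [-65.6  21.7]
 [ -5.7  20.6]
 [ -5.5 -18.2]]
```

```bash
python3 - <<'E'
from go import *
delta((0.556,0.0848),np.radians(-15.0),-84,29,60)
E
```

```text
shift [ 12.64   1.66 140.08] turn(tool z) 0.42 cur stand xy -71.3 27.5 z 200.08 tool x,z axes [-9.678e-01  2.518e-01  3.000e-04] [-5.e-04 -4.e-04 -1.e+00] t 1.7 w 0.0451
```

>>> {"op": "send_rows", "data": {
  "moves": [5,1,35,0.2,10,1.5,75,0.4,13,1.7,115,0.4,13,1.7,132,0.4,13,1.7,140,0.4,13,1.7,140,0.4]
}}

```text
clock: 2.45
tcp_pos: [0.4816, 0.137, 0.0603]
orientation: [-0.402, -3.115, -0.0]
contact_force: [-0.6, -0.2, 0.5]
grip_width: 0.0449
```

```bash
python3 - <<'E'
from go import *
delta((0.556,0.0848),np.radians(-15.0),-84,29,60)
print(r.get_obs()['contact_force'])
f=grab('wrist','w2');s=grab('side','s2');c=grab('scene','c2')
a=cv2.resize(s['img'][125:225,160:290,::-1],None,fx=4,fy=4,interpolation=cv2.INTER_CUBIC)
b=cv2.resize(c['img'][150:290,230:340,::-1],None,fx=400/140,fy=400/140,interpolation=cv2.INTER_CUBIC)
cv2.imwrite('pics/sc2.png',np.hstack([a[:,:480],b[:400]])[:,:800])
cv2.imwrite('pics/w2c.png',cv2.resize(f['img'][60:,100:420,::-1],None,fx=2,fy=1.8,interpolation=cv2.INTER_CUBIC))
E
```

```text
shift [-1.32 -2.15  0.25] turn(tool z) 0.28 cur stand xy -85.3 31.1 z 60.25 tool x,z axes [-9.672e-01  2.542e-01  5.000e-04] [-5.e-04  2.e-04 -1.e+00] t 2.45 w 0.0449
[-0.61175354 -0.23669688  0.51285913]
```

View pics/sc2.png

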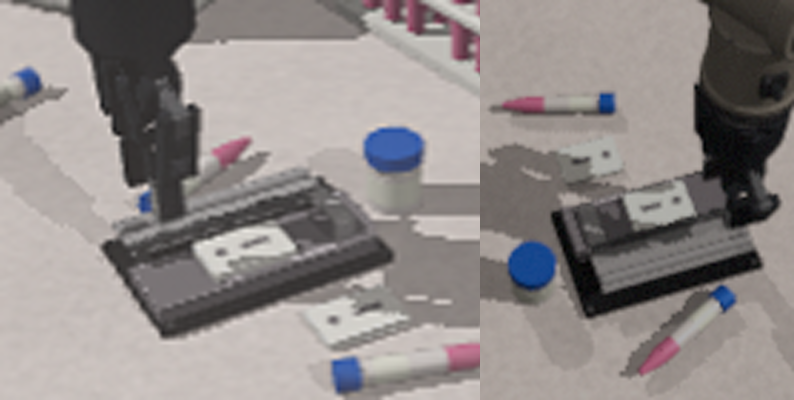

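View pics/w2c.png

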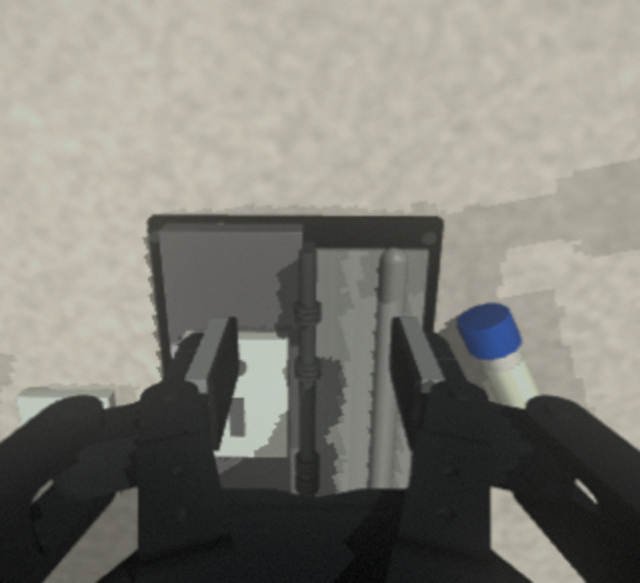

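```bash
python3 - <<'E'
from go import *
f=pickle.load(open('pics/w2.pkl','rb'))
px=[(219,236.7),(296.5,236.7),(212,237.5),(303,237.5)]
o=r.get_obs();R=Ro.from_rotvec(o['orientation']).as_matrix()
for z in(.05,.055,.06,.065,.07):
    q=onz(f,px,z);print(z,((q-o['tcp_pos'])@R*1000).round(1).tolist())
T=f['world_to_cam'];print(R.T@(-T[:3,:3].T@T[:3,3]-o['tcp_pos']))
delta((0.556,0.0848),np.radians(-15.0),-84,29,60)
a=cv2.resize(f['img'][200:330,180:340,::-1],None,fx=4.5,fy=4.5,interpolation=cv2.INTER_CUBIC);cv2.imwrite('pics/w2d.png',np.clip(a.astype(float)*1.8,0,255))
E
```

```text
0.05 [[2.3, -24.0, 11.1], [2.5, 25.4, 11.2], [1.7, -28.5, 11.1], [1.9, 29.6, 11.2]]
0.055 [[4.9, -23.2, 6.1], [5.1, 24.6, 6.2], [4.4, -27.6, 6.1], [4.5, 28.7, 6.2]]
0.06 [[7.5, -22.4, 1.1], [7.7, 23.8, 1.2], [7.0, -26.6, 1.1], [7.1, 27.7, 1.2]]
0.065 [[10.1, -21.6, -3.9], [10.3, 23.0, -3.8], [9.6, -25.7, -3.9], [9.8, 26.7, -3.8]]
0.07 [[12.7, -20.8, -8.9], [12.8, 22.1, -8.9], [12.2, -24.7, -8.9], [12.4, 25.8, -8.8]]
[ 0.0816775   0.00016675 -0.1416912 ]
shift [-0.42 -2.03  1.14] turn(tool z) 0.22 cur stand xy -84.4 31.0 z 61.14 tool x,z axes [-0.9669  0.2551 -0.0012] [ 1.4e-03  8.0e-04 -1.0e+00] t 2.6 w 0.0448[ WARN:0@0.691] global loadsave.cpp:1063 imwrite_ Unsupported depth image for selected encoder is fallbacked to CV_8U.
```

View pics/w2d.png

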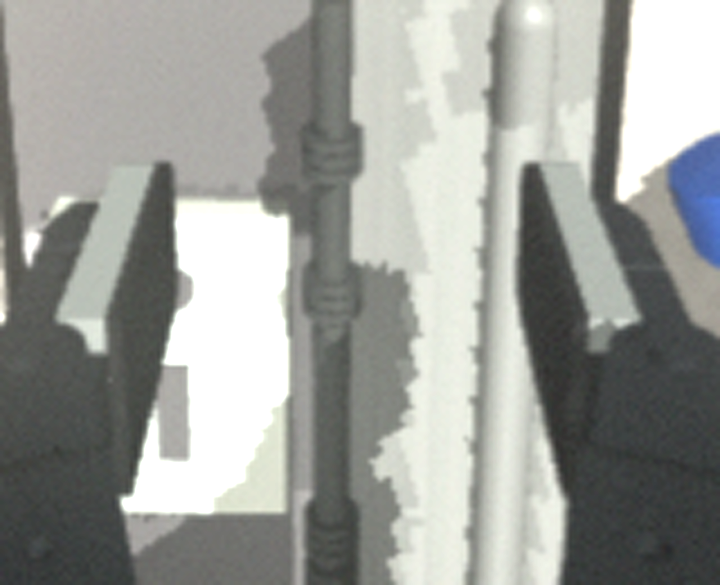

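>>> {"op": "send_rows", "data": {
  "moves": [0,-1.0,0,0.2,0,-1.0,0,0.2,0,-1.0,0,0.2],
  "hand": 0.38
}}

```text
clock: 2.98
tcp_pos: [0.4817, 0.1352, 0.0605]
orientation: [0.41, 3.114, 0.0]
contact_force: [0.2, 0.3, 0.3]
grip_width: 0.0532
```

```bash
python3 - <<'E'
from go import *
for i in range(3):
    delta((0.556,0.0848),np.radians(-15.0),-84,29.2,60)
    f=grab('wrist','w3')
a=cv2.resize(f['img'][180:330,160:350,::-1],None,fx=4,fy=4,interpolation=cv2.INTER_CUBIC);cv2.imwrite('pics/w3d.png',np.clip(a.astype(float)*1.8,0,255).astype(np.uint8))
E
```

```text
shift [-0.78 -0.24  0.48] turn(tool z) 0.0 cur stand xy -84.8 29.4 z 60.48 tool x,z axes [-9.659e-01  2.587e-01 -2.000e-04] [ 3.e-04  2.e-04 -1.e+00] t 2.98 w 0.0532
shift [-0.83 -0.22  0.42] turn(tool z) 0.01 cur stand xy -84.8 29.4 z 60.42 tool x,z axes [-9.660e-01  2.587e-01 -1.000e-04] [ 1.e-04  1.e-04 -1.e+00] t 3.02 w 0.0529
shift [-0.84 -0.23  0.36] turn(tool z) 0.01 cur stand xy -84.8 29.4 z 60.36 tool x,z axes [-9.659e-01  2.587e-01 -1.000e-04] [ 1.e-04  1.e-04 -1.e+00] t 3.08 w 0.053
```

View pics/w3d.png

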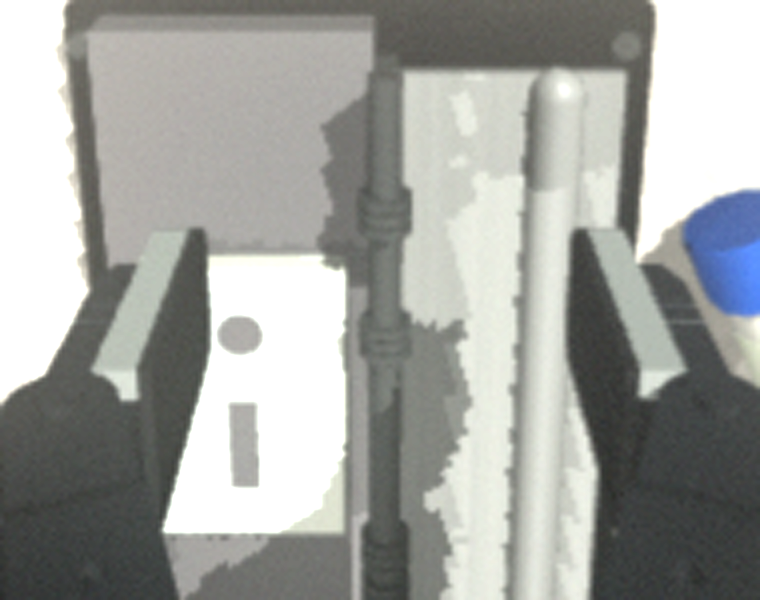

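```bash
python3 - <<'E'
from go import *
f=pickle.load(open('pics/w3.pkl','rb'))
C=lambda u,v:(160+(u-1.5)/4,180+(v-1.5)/4)
S=np.array((.556,.0848));yaw=np.radians(-15);c,s=np.cos(yaw),np.sin(yaw)
def st(q): d=(q[:,:2]-S)*1000;return np.c_[d@[c,s],d@[-s,c]].round(1).tolist()
print('floor corners (-110,+-21)',st(onz(f,[C(88,30),C(375,30)],.02)))
print('rod edges y 53,63 at z28',st(onz(f,[C(530,150),C(582,150),C(514,500),C(562,500)],.029)))
print('rod end -106,58',st(onz(f,[C(555,70)],.029)))
print('cass rear right',st(onz(f,[C(345,253)],.028)))
for z in (.0645,.0665,.068):print('tips',z,st(onz(f,[C(185,230),C(205,230),C(572,230),C(612,230)],z)))
E
```

```text
floor corners (-110,+-21) [[-110.1, -24.5], [-110.2, 26.9]]
rod edges y 53,63 at z28 [[-90.8, 54.4], [-90.9, 63.6], [-15.2, 54.5], [-15.2, 64.1]]
rod end -106,58 [[-105.8, 58.1]]
cass rear right [[-69.7, 21.4]]
tips 0.0645 [[-93.5, -0.0], [-93.5, 2.9], [-93.6, 55.9], [-93.6, 61.7]]
tips 0.0665 [[-94.6, 0.4], [-94.6, 3.3], [-94.7, 55.6], [-94.7, 61.2]]
tips 0.068 [[-95.3, 0.7], [-95.3, 3.6], [-95.5, 55.3], [-95.5, 60.9]]
```

>>> {"op": "send_rows", "data": {
  "moves": [3,-0.2,6,0,3,-0.2,16,0,3,-0.2,24,0,3,-0.2,28,0,3,-0.2,30,0,3,-0.2,30,0]
}}

```text
clock: 3.88
tcp_pos: [0.4787, 0.1357, 0.0302]
orientation: [-0.41, -3.115, 0.0]
contact_force: [0.3, 0.0, -0.6]
grip_width: 0.0532
```

>>> {"op": "send_rows", "data": {
  "moves": [0,0,1,0,0,0,2,0,0,0,2,0]
}}

```text
clock: 4.25
tcp_pos: [0.4789, 0.1358, 0.0285]
orientation: [0.41, 3.114, 0.001]
contact_force: [-0.9, 0.3, 3.1]
grip_width: 0.053
```

>>> {"op": "send_rows", "data": {
  "moves": [0,0,1,0,0,0,2,0,0,0,2,0]
}}

```text
clock: 4.62
tcp_pos: [0.4789, 0.1356, 0.0263]
orientation: [0.41, 3.114, 0.0]
contact_force: [-0.3, -1.0, 3.9]
grip_width: 0.053
```

>>> {"op": "send_rows", "data": {
  "moves": [0,0,2,0,0,0,4,0,0,0,6,0,0,0,6.7,0,0,0,6.7,0]
}}

```text
clock: 5.25
tcp_pos: [0.4785, 0.1343, 0.0196]
orientation: [-0.412, -3.114, 0.002]
contact_force: [-0.7, -4.1, 8.8]
grip_width: 0.0527
```

```bash
cat > look.py <<'E'
from go import *
import sys
t=sys.argv[1]
o=r.get_obs();print(o['contact_force'].round(1))
delta((0.556,0.0848),np.radians(-15.0),-84,29.2,20)
f=grab('wrist','w'+t);s=grab('side','s'+t)
a=cv2.resize(f['img'][160:330,160:350,::-1],None,fx=2.4,fy=2.4,interpolation=cv2.INTER_CUBIC)
b=cv2.resize(s['img'][125:225,180:270,::-1],None,fx=3.8,fy=3.8,interpolation=cv2.INTER_CUBIC)
H=max(a.shape[0],b.shape[0]);p=lambda x:cv2.copyMakeBorder(x,0,H-x.shape[0],0,0,0)
cv2.imwrite(f'pics/l{t}.png',np.clip(np.hstack([p(a),p(b)]).astype(float)*1.6,0,255).astype(np.uint8))
E
python3 look.py 4
```

```text
[-0.7 -4.1  8.8]
shift [-3.66  1.44 -0.4 ] turn(tool z) -0.07 cur stand xy -87.7 27.8 z 19.61 tool x,z axes [-9.656e-01  2.600e-01  3.000e-04] [-6.0e-04 -1.3e-03 -1.0e+00] t 5.25 w 0.0527
```

View pics/l4.png

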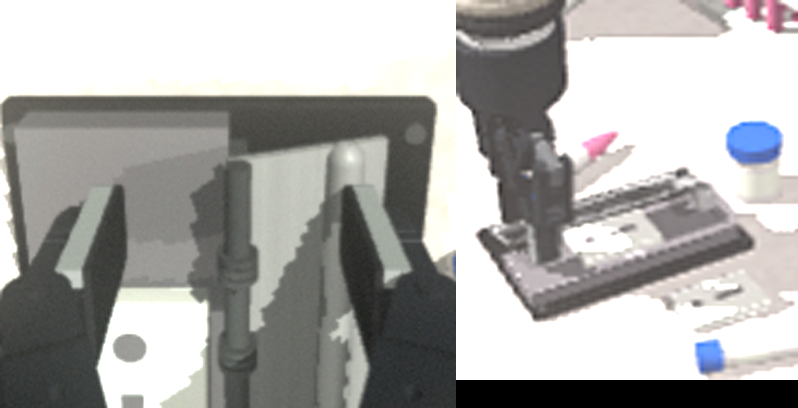

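>>> {"op": "send_rows", "data": {
  "moves": [-2,-0.5,0,0,-6,-1,0,0,-11,-1,0,0,-16,-1,0,0,-21,-1,0,0,-26,-1,0,0,-30,-1,0,0,-30,-1,0,0]
}}

```text
clock: 6.35
tcp_pos: [0.5066, 0.128, 0.0194]
orientation: [-0.408, -3.113, -0.001]
contact_force: [-2.8, 2.3, 6.4]
grip_width: 0.0527
```

```bash
python3 look.py 5
```

```text
[-2.8  2.3  6.4]
shift [25.11  0.26 -0.55] turn(tool z) 0.07 cur stand xy -58.9 29.0 z 19.41 tool x,z axes [-0.9662  0.2576  0.0018] [-1.6e-03  8.0e-04 -1.0e+00] t 6.35 w 0.0527
```

View pics/l5.png

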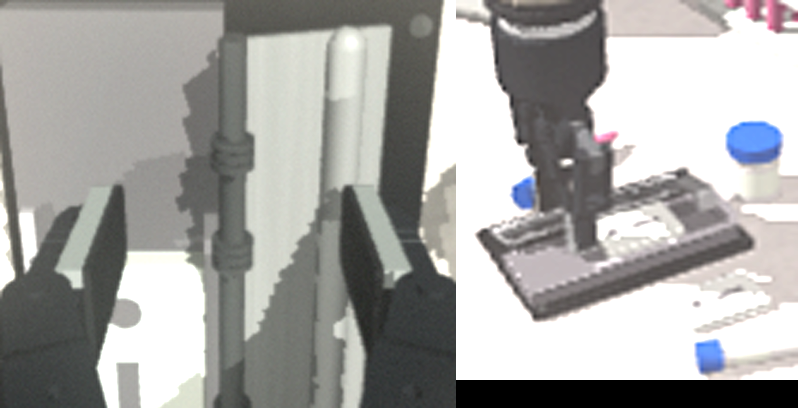

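```bash
python3 - <<'E'
from go import *
S=np.array((.556,.0848));yaw=np.radians(-15);c,s=np.cos(yaw),np.sin(yaw)
def st(q): d=(q[:,:2]-S)*1000;return np.c_[d@[c,s],d@[-s,c]].round(1).tolist()
for n,v in(('w4',288),('w5',250)):
    f=pickle.load(open(f'pics/{n}.pkl','rb')); print(n,st(onz(f,[(160+190/2.4,160+v/2.4)],.028)))
E
```

```text
w4 [[-70.2, 17.3]]
w5 [[-52.4, 18.8]]
```

>>> {"op": "send_rows", "data": {
  "moves": [-3,0,0,0,-8,0,0,0,-13,0,0,0,-18,0,0,0,-22,0,0,0,-22,0,0,0]
}}

```text
clock: 7.2
tcp_pos: [0.528, 0.1225, 0.0194]
orientation: [-0.408, -3.114, -0.001]
contact_force: [-2.5, 1.2, 5.6]
grip_width: 0.0529
```

```bash
python3 look.py 6
```

```text
[-2.5  1.2  5.6]
shift [47.23  0.08 -0.49] turn(tool z) 0.07 cur stand xy -36.8 29.2 z 19.43 tool x,z axes [-0.9662  0.2576  0.0015] [-0.0013  0.0011 -1.    ] t 7.2 w 0.0529
```

View pics/l6.png

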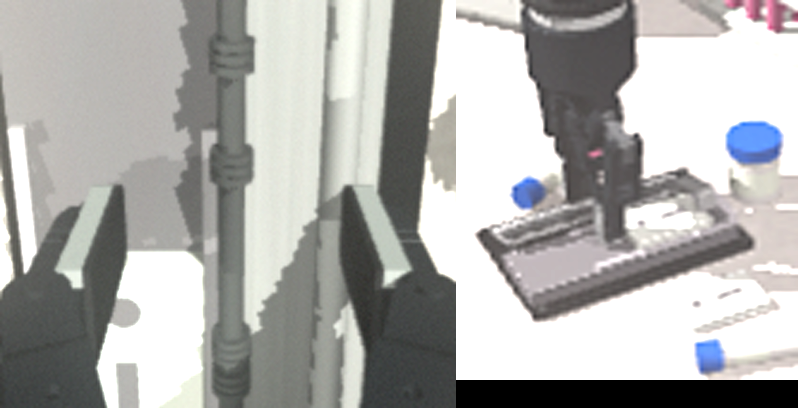

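>>> {"op": "send_rows", "data": {
  "moves": [-3,0,0,0,-6,0,0,0,-8,0,0,0,-8,0,0,0]
}}

```text
clock: 7.8
tcp_pos: [0.5353, 0.1206, 0.0193]
orientation: [-0.407, -3.113, -0.001]
contact_force: [-3.2, 2.0, 5.7]
grip_width: 0.0531
```

>>> {"op": "send_rows", "data": {
  "moves": [-1,0,0,0,-1,0,0,0,-2,0,0,0,-2,0,0,0]
}}

```text
clock: 8.3
tcp_pos: [0.5371, 0.1202, 0.0194]
orientation: [-0.407, -3.113, -0.001]
contact_force: [-3.5, 2.0, 5.8]
grip_width: 0.0529
```

>>> {"op": "send_rows", "data": {
  "moves": [-1,0,0,0,-1,0,0,0,-2,0,0,0,-2,0,0,0]
}}

```text
clock: 8.8
tcp_pos: [0.5384, 0.1198, 0.0192]
orientation: [-0.407, -3.112, -0.001]
contact_force: [-4.8, 2.4, 6.5]
grip_width: 0.0534
```

>>> {"op": "send_rows", "data": {
  "moves": [-1,0,0,0,-1,0,0,0]
}}

```text
clock: 9.05
tcp_pos: [0.5385, 0.1197, 0.0191]
orientation: [-0.407, -3.11, -0.001]
contact_force: [-6.4, 2.9, 9.0]
grip_width: 0.053
```

>>> {"op": "send_rows", "data": {
  "moves": [-1,0,0,0,-1,0,0,0]
}}

```text
clock: 9.3
tcp_pos: [0.5386, 0.1197, 0.019]
orientation: [-0.406, -3.108, -0.001]
contact_force: [-8.6, 4.4, 9.6]
grip_width: 0.0526
```

```bash
python3 look.py 7; python3 - <<'E'
import cv2,numpy as np
from h import *
c=grab('scene','c7')
b=cv2.resize(c['img'][190:280,235:335,::-1],None,fx=6,fy=6,interpolation=cv2.INTER_CUBIC);cv2.imwrite('pics/c7z.png',np.clip(b*1.3,0,255).astype(np.uint8))
a=cv2.resize(cv2.imread('pics/s7.png')[150:215,185:275],None,fx=8,fy=8,interpolation=cv2.INTER_CUBIC);cv2.imwrite('pics/s7z.png',a)
E
```

```text
[-8.6  4.4  9.6]
shift [58.13  0.15 -0.65] turn(tool z) 0.11 cur stand xy -25.9 29.2 z 18.95 tool x,z axes [-0.9664  0.2569  0.0069] [-0.0068  0.0013 -1.    ] t 9.3 w 0.0526
```

View pics/s7z.png

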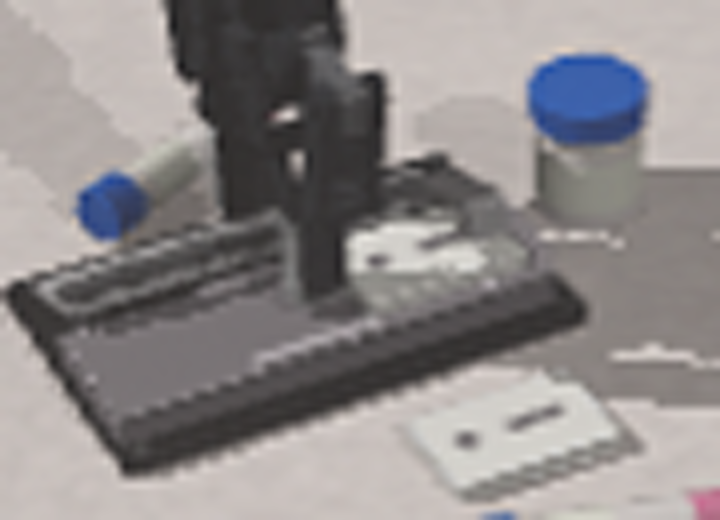

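View pics/c7z.png

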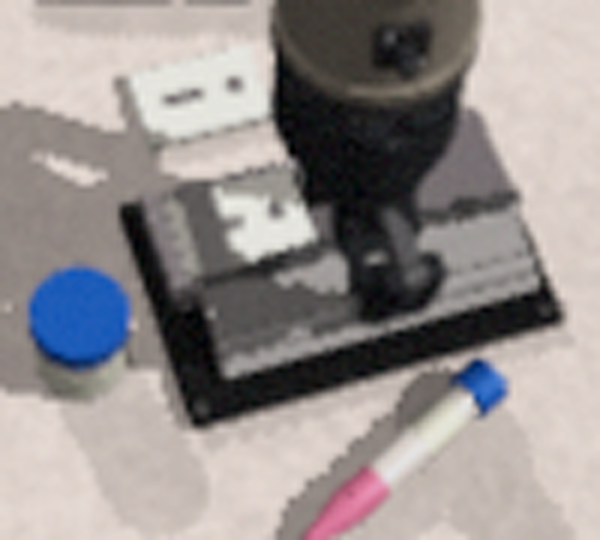

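>>> {"op": "send_rows", "data": {
  "moves": [2,0,0,0,4,0,0,0,7,0,0,0,7,0,0,0]
}}

```text
clock: 9.95
tcp_pos: [0.5375, 0.1205, 0.0204]
orientation: [0.409, 3.111, 0.003]
contact_force: [3.1, 1.5, 6.0]
grip_width: 0.0529
```

>>> {"op": "send_rows", "data": {
  "moves": [0,0,-2,0,0,0,-4,0,0,0,-6,0,0,0,-9,0,0,0,-12,0,0,0,-20,0,0,0,-30,0,0,0,-40,0]
}}

```text
clock: 10.95
tcp_pos: [0.5356, 0.1195, 0.0605]
orientation: [0.41, 3.114, 0.0]
contact_force: [1.3, -0.4, -0.2]
grip_width: 0.0525
```

>>> {"op": "send_rows", "data": {
  "moves": [5,0,-20,0,15,0,-50,0,30,0,-80,0,45,0,-110,0,50,0,-130,0,50,0,-130,0]
}}

```text
clock: 11.7
tcp_pos: [0.4878, 0.133, 0.1916]
orientation: [0.409, 3.112, 0.004]
contact_force: [-0.1, -0.1, -0.0]
grip_width: 0.0528
```

```bash
python3 look.py 8; python3 - <<'E'
from h import *
f=pickle.load(open('pics/w8.pkl','rb'))
cv2.imwrite('pics/w8z.png',cv2.resize(f['img'][110:290,170:350,::-1],None,fx=3.3,fy=3.3,interpolation=cv2.INTER_CUBIC))
a=cv2.resize(cv2.imread('pics/s8.png')[150:215,185:275],None,fx=8,fy=8,interpolation=cv2.INTER_CUBIC);cv2.imwrite('pics/s8z.png',a)
E
```

```text
[-0.1 -0.1 -0. ]
shift [ 6.1900e+00 -1.7000e-01  1.7155e+02] turn(tool z) 0.04 cur stand xy -78.3 28.9 z 191.56 tool x,z axes [-0.9661  0.2582 -0.0028] [ 0.0035  0.0019 -1.    ] t 11.7 w 0.0528
```

View pics/w8z.png

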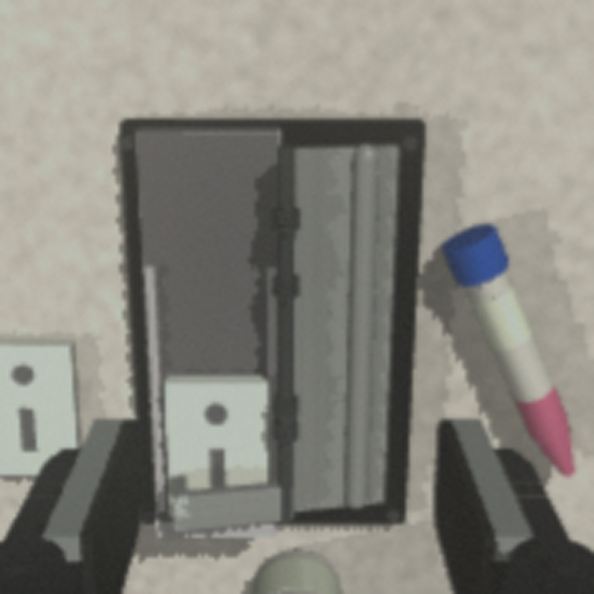

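View pics/s8z.png

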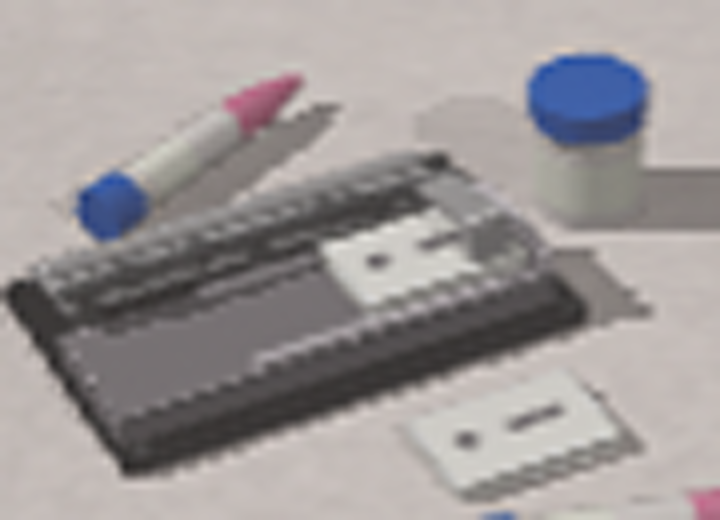

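```bash
python3 - <<'E'
from go import *
S=np.array((.556,.0848));yaw=np.radians(-15);c,s=np.cos(yaw),np.sin(yaw)
def st(q): d=(q[:,:2]-S)*1000;return np.c_[d@[c,s],d@[-s,c]].round(1).tolist()
C=lambda u,v:(170+(u-1.2)/3.3,110+(v-1.2)/3.3)
f=pickle.load(open('pics/w8.pkl','rb'))
print('cass rear',st(onz(f,[C(166,378),C(266,378)],.028)),'rail start -60',st(onz(f,[C(150,266)],.023)),'floor end -110',st(onz(f,[C(137,130),C(281,130)],.02)))
E
```

```text
cass rear [[-16.8, -17.0], [-16.9, 21.2]] rail start -60 [[-60.1, -21.7]] floor end -110 [[-109.9, -24.4], [-110.1, 26.9]]
```

>>> {"op": "send_rows", "data": {
  "moves": [-20,0,10,0,-45,0,25,0,-70,0,40,0,-90,0,55,0,-98,0,65,0,-98,0,65,0]
}}

```text
clock: 12.55
tcp_pos: [0.5809, 0.1066, 0.1231]
orientation: [-0.41, -3.112, 0.002]
contact_force: [-0.7, 0.4, 0.6]
grip_width: 0.0532
```

```bash
python3 - <<'E'
from go import *
delta((0.556,0.0848),np.radians(-15.0),20,29.2,125)
f=grab('wrist','w9')
cv2.imwrite('pics/w9z.png',cv2.resize(f['img'][110:290,170:350,::-1],None,fx=3.3,fy=3.3,interpolation=cv2.INTER_CUBIC))
c=grab('scene','c9')
E
```

```text
shift [-1.56  1.68 -1.89] turn(tool z) -0.03 cur stand xy 18.4 27.5 z 123.11 tool x,z axes [-0.9658  0.2593  0.0024] [-0.0028 -0.001  -1.    ] t 12.55 w 0.0532
```

View pics/w9z.png

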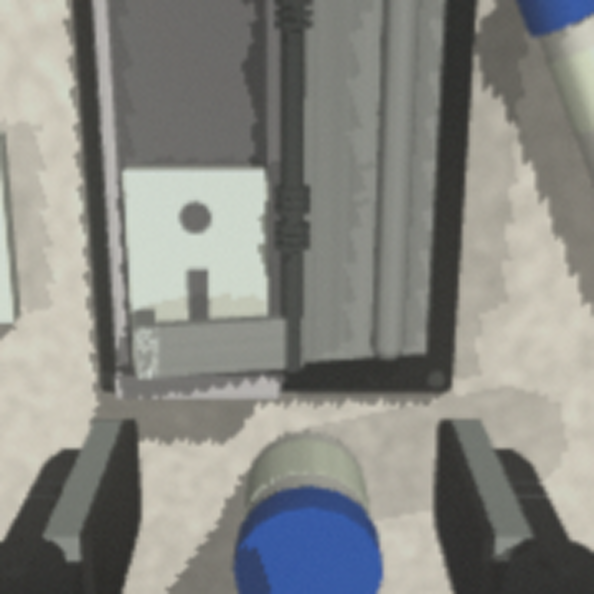

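```bash
python3 - <<'E'
from go import *
S=np.array((.556,.0848));yaw=np.radians(-15);c,s=np.cos(yaw),np.sin(yaw)
def st(q): d=(q[:,:2]-S)*1000;return np.c_[d@[c,s],d@[-s,c]].round(1).tolist()
C=lambda u,v:(170+(u-1.2)/3.3,110+(v-1.2)/3.3)
f=pickle.load(open('pics/w9.pkl','rb'))
for z in(.02,.028):print('cass rear',z,st(onz(f,[C(124,170),C(266,168)],z)))
print('base end 62,80,8',st(onz(f,[C(450,392)],.008)),'rod end 43',st(onz(f,[C(388,356)],.028)),'stop edges x45?',st(onz(f,[C(200,376),C(200,392)],.03)))
a=f['img'][215:240,195:270,::-1];cv2.imwrite('pics/w9y.png',np.clip(cv2.resize(a,None,fx=10,fy=10,interpolation=cv2.INTER_NEAREST)*1.0,0,255).astype(np.uint8))
E
```

```text
cass rear 0.02 [[-13.4, -19.0], [-14.0, 21.2]]
cass rear 0.028 [[-14.9, -17.5], [-15.6, 21.4]]
base end 62,80,8 [[61.2, 79.7]] rod end 43 [[40.1, 56.8]] stop edges x45? [[45.7, 1.7], [50.9, 1.5]]
```

View pics/w9y.png

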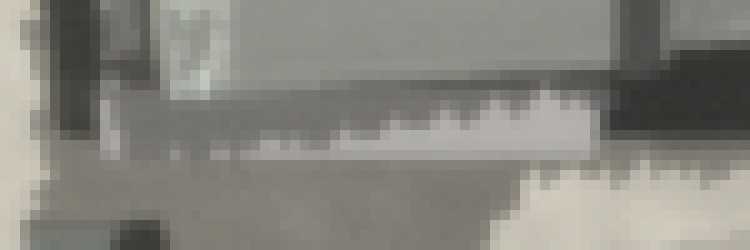

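>>> {"op": "send_rows", "data": {
  "moves": [10,0,-30,0,20,0,-70,0,30,0,-100,0,30,0,-100,0]
}}

```text
clock: 13.15
tcp_pos: [0.5534, 0.1159, 0.2279]
orientation: [0.407, 3.11, 0.005]
contact_force: [-0.3, 0.4, -0.6]
grip_width: 0.0528
```

```bash
python3 - <<'E'
from h import *
f=grab('side','s10');a=pickle.load(open('pics/side0.pkl','rb'))
d=np.abs(f['img'].astype(int)-a['img']).sum(2)>90
print([('tubeA',d[205:225,240:290].mean()),('spare',d[198:212,238:262].mean()),('pen',d[305:360,365:395].mean()),('jarA',d[155:180,250:268].mean())])
print(r.hand_in())
E
```

```text
[('tubeA', np.float64(0.0)), ('spare', np.float64(0.0)), ('pen', np.float64(0.23333333333333334)), ('jarA', np.float64(0.31555555555555553))]
the job is handed in; nothing more can be done
None
```

The cassette is fully home against the end stop with the clip closed on it, the hand is clear, and I handed the job in at about 13.2 s of the 35 s.

**What I did:** I opened the fingers to about 53 mm and pressed the bar down about 9 mm with one fingertip, at roughly 6–9 N. Keeping it down, I pushed the cassette's rear end about 50 mm along the channel with the other fingertip. The push stopped dead where a fully home cassette should stop it, and the push force rose to about 10 N. I then backed off, lifted straight up so the clip closed, and raised the hand.

**Last checks:**
- **Cassette position:** the closest wrist picture puts its rear end at stand x -14 to -15.5 mm, where -15 is home, lying flat with the jaw on it. An earlier, farther view read -16.8 mm. Whether the top or bottom rear edge is seen changes that reading by a few mm, so I trust the closer one.
- **Contact:** forces were near zero after release, so the hand is touching nothing.
- **Bystanders:** comparing the side view before and after, the spare cassette and the tube beside it were unchanged. The areas around the nearby jar and the pen did show pixel changes (32% and 23%). I put these down to the arm's moved shadow because the hand never went near either one. I did not check that any further before handing in, and I did not compare the other two tubes or the far jar.

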